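# Load the glass slide carrier into the imager

## Robot

A 6-joint arm with a two-finger parallel gripper is mounted at the origin on the work surface. World frame = base frame: x ahead of the robot, y to its left, z up, the work surface at z = 0. Lengths are in m, angles in rad, forces in N, time in s.
With the tool pointing down it reaches from about 0.375 to 0.9 m from the base axis. Payload 3.1 kg.
Tool frame: the origin (TCP) lies on the centre line of the jaws, within the pads' length; the fingertips stand 14 mm ahead of it and the grasp point (between the pads) lies 5 mm behind it; z points along the fingers, y is the line along which they close (so a half turn about z gives the same grasp; the last joint's range is limited). The gripper opens to 87 mm and grips with 3 to 60 N. Pads are 19 mm wide; open, the fingers measure 117 mm over their backs; the gripper's body (75 mm by 190 mm) begins 51 mm behind the grasp point.
Start: joints at [-1.375, 0.527, 1.433, -0, 1.181, -0.178], TCP at [0.228, -0.582, 0.237] pointing down, gripper open.
Joint ranges: [-3.08, 3.08], [-0.75, 2.2], [0.22, 2.44], [-1.43, 4.57], [0, 2.65], [-2.85, 2.85]. Speed limits (rad/s): [2.79, 2.79, 3.14, 3.14, 3.14, 3.14].

## Interface

Orientations are given as a unit quaternion [x, y, z, w].
In Python, from rig import robot gives the robot as it stands.
- The arm moves only by the tool move_arm, never from a script. Its argument "commands" is a list of rows, each an object with "hand": the finger opening in cm, from 0 to 8.7; "travel": the shift along the tool's x, y, z in cm, a list of three; "twist": the turn, a rotation vector about the tool's x, y, z in degrees, a list of three. In form: [{"hand": hand, "travel": [dx, dy, dz], "twist": [wx, wy, wz]}, ...]. A call has 1 to 5 rows; each row shifts and turns the commanded pose from where the row before left it, along the tool's axes as they then stand; what a row does not reach is not made up. A row lasts 1/12 s, in which the tool goes at most 41.7 mm and 7.16 degrees, less where a joint would pass 70% of its speed; a pose out of reach is approached as far as the arm can. A call is refused whole if a number of a shift passes 4.17 or a number of a turn 7.16, either way. A call with a gripper value outside its range is refused whole. The fingers move at their own pace and stop on an object; "force" is the grip in N (left out, the last holds). Time passes only in rows, so rows that do not move let the fingers close. It gives the time, the measured TCP pose, the force, the opening and the grip force at its end, in the units of the state.
- robot.get_obs(): the state, without advancing time (a new reading comes with each control period).
- robot.camera(name): name is "scene" or "top" or "wrist"; returns a dict with "frame" (480x640x3 uint8, red, green, blue), "fov_y" (degrees; the focal length in pixels is half the picture's height over the tangent of half this angle, whatever the lens; pixels are square), "cx", "cy" (the principal point, pixels), "extrinsics" (4x4, takes a point from camera to world coordinates); the wrist camera has in their place "T_tool_cam" (4x4, takes a point from camera to tool coordinates, whose origin is the TCP and whose axes are the flange's). Camera axes: x right, y down, z forward; pixel columns grow to the right and rows downward; lengths in m; the calibration is good to about 2 mm. A picture is of the moment at which its call begins: read the wrist's pose just before it. There is no depth.
- robot.hand_in(): hands the job in; it is judged then, once.
The state is a dict: "time": time; "q": joint angles; "joint_velocities": joint speeds; "joint_torque": joint torques, N m; "position": TCP position; "tool_rot": TCP orientation; "ft_force": force on the tool from outside, world axes, zero at the start; "moment": the same for the moment, N m; "grip_width": finger opening in m; "grip_force": force on a finger pad.
Only numpy, scipy, OpenCV 4.12 (cv2) and the standard library are available. Lean on these libraries where they do the work, as an engineer would, in place of code of your own. Each camera call takes 0.05 s, during which the arm holds its last target. There are 200 camera calls.

## Task

Load the black slide carrier, the one that holds the glass slide, into the imager: lift it out of the storage tray at the finger channel, lay it flat on the blue mat and let go, then take it again by one end, lower it over the two pins of the imager's carriage until it lies flat and fully down between the guide rails, and let go. The glass cracks easily, so grip it lightly (the gripper's lightest squeeze is plenty, 40 N is too much), set it down softly and never press it hard against the mat, pins or rails. Leave everything else where it is.

Things in the scene. Friction and masses are not known exactly. Their poses are not given: they have to be found in the camera images.
- carrier: The slide carrier to load: flat black plate 160 x 62 x 7 mm, about 130 g, a pale glass slide (76 x 52 mm, ringed spots) in its middle. Origin: centre of the underside; x along the 160 mm, y across the 62 mm (the grip width), z up. The glass cracks if a finger squeezes over 40 N, if pressed over 30 N on the imager or 60 N on mat or tray, or if it falls over 1 cm. It fits the pins either way round.
- hole (a point): Round through hole of the carrier, 8.5 mm in diameter, on its centre line at x = -68 mm (point at the underside).
- slot (a point): Slotted through hole of the carrier, 12.5 mm along its x by 8.5 mm along its y, on the centre line at x = +68 mm (point at the underside).
- tray: Grey storage tray 190 (x) x 208 (y) x 20 mm, fixed. Origin: centre of the underside. Two pockets lying along x, centred at y = -55 and +55 mm, hold the two carriers (which is where varies). Pocket floors are 10 mm up; the walls stand 3 mm above a carrier's top, 2 mm beside it, so that it can be gripped only in the finger channel.
- channel (a point): Finger channel of the tray: point at the tray's centre on the channel's floor, 3 mm above the bench. The channel is 50 mm wide (tray x from -25 to +25 mm) and runs along y right across the tray, so fingers can reach down on both sides of a carrier at the middle of its length.
- blank: The other carrier, same shape and size, bare silver metal with a small orange patch and no glass, about 150 g. Origin and axes as for the black one. It lies in the other pocket of the tray and stays there.
- mat: Blue mat on the bench, 150 mm (x) x 200 mm (y), 3 mm thick, fixed. Origin at the centre of its underside.
- imager: Low cream and beige instrument 360 (x) x 340 (y) x 230 mm, fixed. Origin: centre of the underside. Its front, at x = -180 mm, looks along its own -x. From a slot there an aluminium carriage stands out to x = -364 mm. The carriage is a sideways-moving stage, left up to 6.5 mm to either side (y) of this centre line; the pose does not tell where, so look or feel. It is stiff.
- load (a point): Where the loaded carrier's underside centre would be if the carriage were at mid-travel; fixed to the imager with its axes (x along the carrier's length, pointing into the machine). The true place is up to 6.5 mm off along y. z = 0 is the seat. Two brass pins stand on it at x = -68 and +68 mm: 6.5 mm in diameter, 9 mm high, with a 1.5 mm chamfer.
- rails (a point): 18 mm above load, level with the tops of two black guide rails 82 mm apart (y), x from -45 to +70 mm from here, moving with carriage and pins: their middle is the line of the pins. They leave 10 mm beside a centred carrier, no room for fingers, so hold the end nearer -x while lowering; a 36 mm wide tongue lies under that end.
- dishes: Two stacked covered culture dishes, 92 mm in diameter, 32 mm high; origin at the centre of the underside. Bystander.
- reagent: Amber bottle, 64 mm in diameter, 125 mm high; origin at the centre of the underside. Bystander.
- tipbox: Pipette tip box, grey with blue lid, 122 x 84 x 60 mm; origin at the centre of the underside. Bystander.
- marker: White and red marker pen, 130 mm long along x, 12 mm thick; origin at the centre of the underside. Bystander.
- tuberack: Green tube rack with capped tubes, 60 x 170 mm, 73 mm high; origin at the centre of the underside. Bystander.
Not all that is in view belongs to the job. What is shaped like the carrier but purple or yellow is not meant.

How it is judged:
On the way:
1. the black carrier lies flat on the blue mat, let go (horizontal distance between carrier and mat below 0.06 m and z of carrier in the frame of mat below 0.006 m and angle between carrier's own z axis and vertical below 0.03 rad and contact force between the fingers and carrier below 0.1 N and linear speed of carrier below 0.02 m/s), for 0.2 s.
At the end, for the whole second after the job is handed in: The black carrier lies on the carriage, pins through both holes: underside within 1.5 mm of seat height, level and lengthwise in line (0.02, 0.05 rad), centre within 4 mm (x) and 8.5 mm (y) of the imager's nominal load position, which allows for the carriage's own offset; released, at rest (x of carrier in the frame of load between -0.004 and 0.004 m and y of carrier in the frame of load between -0.0085 and 0.0085 m and z of carrier in the frame of load between -0.0025 and 0.0015 m and angle between carrier's own z axis and vertical below 0.02 rad and angle between the x axis of carrier and the x axis of imager, either way round below 0.05 rad and contact force between the fingers and carrier below 0.1 N and linear speed of carrier below 0.01 m/s); the robot touches nothing.
It fails at once if the carrier is squeezed with more than 40 N (contact force between the fingers and carrier above 80 N).
It fails at once if the carrier is pressed or knocked against the imager with more than 30 N (contact force between carrier and imager above 30 N).
It fails at once if the carrier is pressed onto the mat or tray with more than 60 N (contact force between carrier and mat above 60 N or contact force between carrier and tray above 60 N).
It fails at once if the carrier is dropped: let go, it falls by more than about 1 cm (contact force between the fingers and carrier below 0.1 N and linear speed of carrier above 0.45 m/s).
It fails at once if the silver carrier or a bystander is disturbed (distance of any of dishes, reagent, tipbox, marker, tuberack from where it was at the start of the episode above 0.02 m or distance of blank from where it was at the start of the episode above 0.015 m).
It also fails if it takes over 58 s, if anything falls off the work surface, if the arm or the gripper's body presses on something with over 40 N, if the wrist force passes 120 N, or if a joint passes its speed limit or range.

## Working session

There is one attempt and no reset: what is moved stays moved. The work goes in short steps, Python scripts to look and compute and a tool call to move; the robot and the scene stay as the last step left them, time stands still between calls to the robot, and variables do not carry over. Pictures are saved under pics/ and viewed, at most 10 in all, crops included, and the job is handed in when it is done.

Besides the shell and the picture viewer there is one more tool, called after "Request:" as name([rows], argument=value, ...), one row to a line, values as JSON. move_arm: Moves the arm, as the interface text tells. Its arguments: {"type":"object","properties":{"commands":{"type":"array"},"force":{"type":"number"}},"required":["commands"]}

```bash
ls; mkdir -p pics; cat > h.py <<'E'
import numpy as np, cv2
from rig import robot
from scipy.spatial.transform import Rotation as R
def cam(n):
    o=robot.get_obs(); c=robot.camera(n)
    f=240/np.tan(np.radians(c["fov_y"])/2)
    if n=="wrist":
        T=np.eye(4);T[:3,:3]=R.from_quat(o["tool_rot"]).as_matrix();T[:3,3]=o["position"];T=T@np.array(c["T_tool_cam"])
    else: T=np.array(c["extrinsics"])
    return dict(img=cv2.cvtColor(c["frame"],cv2.COLOR_RGB2BGR),f=f,cx=c["cx"],cy=c["cy"],T=T,o=o)
def ray(c,uv,z):
    uv=np.atleast_2d(uv).astype(float)
    d=np.c_[(uv[:,0]-c["cx"])/c["f"],(uv[:,1]-c["cy"])/c["f"],np.ones(len(uv))]@c["T"][:3,:3].T
    p=c["T"][:3,3]; return p+d*((z-p[2])/d[:,2])[:,None]
def proj(c,P):
    P=np.atleast_2d(P); q=(P-c["T"][:3,3])@c["T"][:3,:3]
    return q[:,:2]/q[:,2:]*c["f"]+[c["cx"],c["cy"]]
E
python3 - <<'E'
from h import *
o=robot.get_obs();print(o)
for n in("top","scene"):
    c=cam(n);cv2.imwrite(f"pics/{n}0.png",c["img"]);print(n,c["f"],c["cx"],c["cy"],c["T"].round(3).tolist())
E
```

```text
pics
{'time': 0.0, 'q': array([-1.37548488e+00,  5.28482652e-01,  1.43391730e+00, -1.68572648e-05,
        1.18142838e+00, -1.78507233e-01]), 'joint_velocities': array([ 5.80624684e-04, -3.69602654e-04, -3.52382200e-04, -1.23163524e-03,
        1.26220697e-05, -5.33624002e-04]), 'joint_torque': array([-3.57984318e-04, -4.40045500e+01, -1.76592225e+01,  6.30501215e-02,
        5.81917330e-02, -1.73940371e-04]), 'position': array([ 0.22810957, -0.58110955,  0.23555673]), 'tool_rot': array([ 9.82582032e-01,  1.85825994e-01, -1.71860086e-05, -1.11773749e-03]), 'ft_force': array([-0.00124488, -0.4016535 , -0.20843895]), 'moment': array([ 0.01471203, -0.01751409, -0.04095951]), 'grip_force': 0.0, 'grip_width': 0.08714880353433362}
top 548.1158487701374 326.3292834181586 234.18089661062655 [[-0.011, -0.987, 0.16, 0.273], [-1.0, 0.011, -0.005, -0.098], [0.003, -0.16, -0.987, 1.759], [0.0, 0.0, 0.0, 1.0]]
scene 434.9530054238011 313.92125655974 236.12929499412152 [[0.303, 0.612, -0.73, 1.369], [0.953, -0.189, 0.237, -0.355], [0.006, -0.768, -0.641, 0.818], [0.0, 0.0, 0.0, 1.0]]
```

View pics/top0.png

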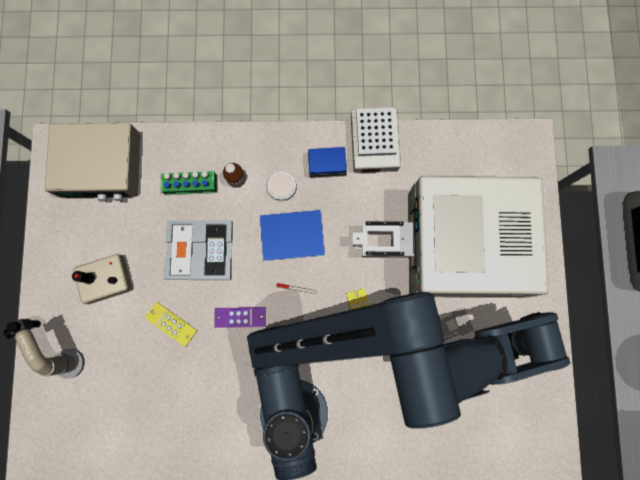

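View pics/scene0.png

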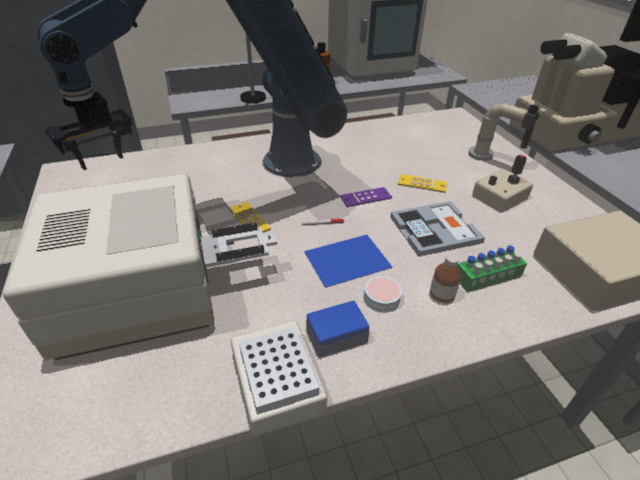

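Top view shows, in pixels: the black carrier with glass in the tray's right pocket (215,250), the silver blank at (181,250), purple at (240,317), and yellow at (172,323) and (357,297). The mat is at (292,235) and the carriage at (385,239). I choose the black one in the tray.

```bash
python3 - <<'E'
from h import *
c=cam("top");im=c["img"]
hsv=cv2.cvtColor(im,cv2.COLOR_BGR2HSV)
# mat
m=cv2.inRange(hsv,(105,150,80),(125,255,255));m[:,:255]=0;m[:205]=0;m[265:]=0;m[:,335:]=0
r=cv2.minAreaRect(np.argwhere(m)[:,::-1].astype(np.float32));b=cv2.boxPoints(r)
P=ray(c,b,0.003);print("mat",P.mean(0).round(4),[np.linalg.norm(P[i]-P[i-1]).round(4) for i in range(2)],P[:,:2].round(3).tolist())
# black carrier dark
g=im.max(2);m=(g<60).astype(np.uint8);
w=np.zeros_like(m);w[225:278,196:235]=m[225:278,196:235]
print([(x) for x in cv2.connectedComponentsWithStats(w)[2].tolist()])
for n,uv in dict(carr=(215,250),blank=(181,250),l=(385,239)).items(): print(n,ray(c,uv,.017).round(3))
a=cv2.resize(im[210:290,155:245],None,fx=6,fy=6,interpolation=2)[:480,:540]
a2=cv2.resize(im[210:270,340:420],None,fx=6,fy=6,interpolation=2)
o=np.zeros((480,800,3),np.uint8);k=cv2.resize(a,(400,356));o[:356,:400]=k;o[:300,400:]=cv2.resize(a2,(400,300));cv2.imwrite("pics/crop1.png",o)
E
```

```text
mat [0.5569 0.0055 0.003 ] [np.float64(0.145), np.float64(0.1961)] [[0.622, 0.109], [0.637, -0.086], [0.492, -0.097], [0.477, 0.096]]
[[0, 0, 640, 480, 306775], [206, 226, 20, 16, 209], [225, 242, 1, 13, 13], [205, 262, 19, 12, 203]]
carr [[0.508 0.25  0.017]]
blank [[0.509 0.359 0.017]]
l [[ 0.538 -0.296  0.017]]
```

View pics/crop1.png

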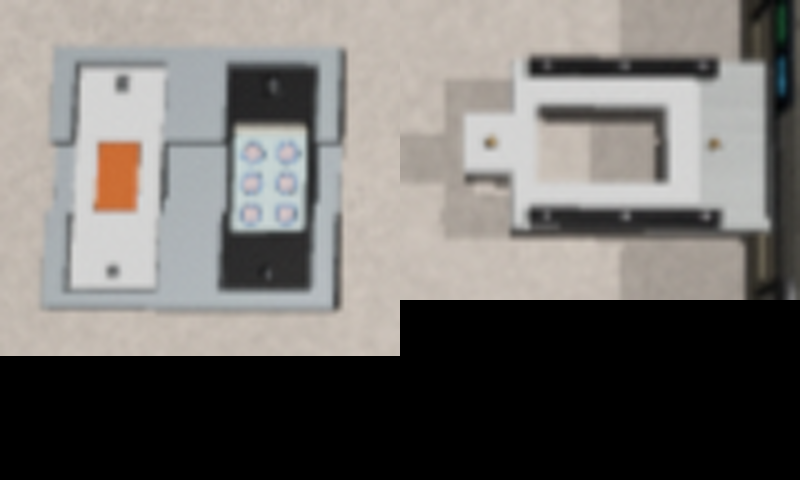

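The crop confirms the pick: black plate with a glass slide in the right pocket (slot at crop 274,86, hole at 265,272), while the silver blank has the orange patch. The pins show at crop (490,142) and (713,144). Next I compute the positions and raise the arm, because the imager is 230 mm high.

```bash
cat >> h.py <<'E'
def to(p,yaw=None):
    "shift in tool axes (cm) to world point p, and z twist (deg) to yaw (deg)"
    o=robot.get_obs();M=R.from_quat(o["tool_rot"]).as_matrix()
    y=np.degrees(np.arctan2(M[1,0],M[0,0]))
    d=(np.array(p)-o["position"])@M*100
    s="t=%.2f pos %s yaw %.2f tilt(xy) %s shift_cm %s"%(o["time"],o["position"].round(4),y,M[:2,2].round(4),d.round(2))
    if yaw is not None: s+=" twist %.2f"%(-(yaw-y))
    print(s,"F",o["ft_force"].round(1),"w %.4f gf %.1f"%(o["grip_width"],o["grip_force"]),"q6 %.2f"%o["q"][5])
E
python3 - <<'E'
from h import *
c=cam("top")
P=ray(c,[(216.65,229.35),(214.6,271.2)],.017);d=P[0]-P[1]
print(P.round(4),np.linalg.norm(d),P.mean(0),np.degrees(np.arctan2(d[1],d[0])))
for z in(.03,.05,.07,.09):
    Q=ray(c,[(358,238.4),(402.6,238.8)],z);print(z,Q.round(4).tolist(),np.linalg.norm(Q[0]-Q[1]))
a=P.mean(0);to([.47,-.2,.40],0);to([a[0],a[1],.32],-3)
E
```

```text
[[0.575  0.2462 0.017 ]
 [0.4399 0.2499 0.017 ]] 0.13514684356058287 [0.50746895 0.24804332 0.017     ] -1.578257608109486
0.03 [[0.5386, -0.2079, 0.03], [0.5357, -0.3503, 0.03]] 0.14241384118285622
0.05 [[0.5355, -0.2066, 0.05], [0.5327, -0.3474, 0.05]] 0.14076636598531833
0.07 [[0.5324, -0.2053, 0.07], [0.5296, -0.3444, 0.07]] 0.13911889078778047
0.09 [[0.5293, -0.2041, 0.09], [0.5266, -0.3415, 0.09]] 0.13747141559024262
t=0.20 pos [ 0.2282 -0.5814  0.2359] yaw 21.41 tilt(xy) [-0.0003  0.0014] shift_cm [ 36.44 -26.7  -16.36] twist 21.41 F [ 0.3  0.  -0.3] w 0.0870 gf 0.0 q6 -0.18
t=0.20 pos [ 0.2282 -0.5814  0.2359] yaw 21.41 tilt(xy) [-0.0003  0.0014] shift_cm [ 56.29 -67.03  -8.3 ] twist 24.41 F [ 0.3  0.  -0.3] w 0.0870 gf 0.0 q6 -0.18
```

Request:
move_arm([
  {"hand":8.7,"travel":[0,0,-4.1],"twist":[0,0,0]},
  {"hand":8.7,"travel":[0,0,-4.1],"twist":[0,0,0]},
  {"hand":8.7,"travel":[0,0,-4.1],"twist":[0,0,0]},
  {"hand":8.7,"travel":[0,0,-4.1],"twist":[0,0,0]},
], force=3)

```text
time: 0.53
position: [0.2282, -0.5813, 0.402]
tool_rot: [0.983, 0.186, 0.0, -0.001]
ft_force: [-0.4, -1.7, -0.4]
grip_width: 0.087
grip_force: 0.0
```

Request:
move_arm([
  {"hand":8.7,"travel":[3.3,-2.4,0],"twist":[0,0,0]},
  {"hand":8.7,"travel":[3.3,-2.4,0],"twist":[0,0,0]},
  {"hand":8.7,"travel":[3.3,-2.4,0],"twist":[0,0,0]},
  {"hand":8.7,"travel":[3.3,-2.4,0],"twist":[0,0,0]},
  {"hand":8.7,"travel":[3.3,-2.4,0],"twist":[0,0,0]},
])

```text
time: 0.95
position: [0.3385, -0.408, 0.4004]
tool_rot: [0.983, 0.185, 0.0, -0.0]
ft_force: [0.0, -0.3, -0.2]
grip_width: 0.0871
grip_force: 0.0
```

Request:
move_arm([
  {"hand":8.7,"travel":[3.3,-2.4,0],"twist":[0,0,0]},
  {"hand":8.7,"travel":[3.3,-2.4,0],"twist":[0,0,0]},
  {"hand":8.7,"travel":[3.3,-2.4,0],"twist":[0,0,0]},
  {"hand":8.7,"travel":[3.3,-2.4,0],"twist":[0,0,0]},
  {"hand":8.7,"travel":[0,0,0],"twist":[0,0,0]},
])

```text
time: 1.37
position: [0.4284, -0.2657, 0.4007]
tool_rot: [0.982, 0.19, 0.001, -0.002]
ft_force: [-0.1, -0.9, 0.5]
grip_width: 0.0869
grip_force: 0.0
```

```bash
python3 - <<'E'
from h import *
to([.507,.248,.30],-2)
c=cam("wrist");cv2.imwrite("pics/w1.png",c["img"]);print(c["T"].round(3).tolist(),c["f"])
print(proj(c,[[.535,-.206,.05],[.533,-.347,.05]]))
E
```

```text
t=1.37 pos [ 0.4284 -0.2657  0.4007] yaw 21.86 tilt(xy) [0.0019 0.0042] shift_cm [ 26.39 -44.72  10.3 ] twist 23.86 F [-0.1 -0.9  0.5] w 0.0869 gf 0.0 q6 0.41
[[0.373, -0.891, -0.261, 0.499], [-0.928, -0.359, -0.101, -0.237], [-0.003, 0.28, -0.96, 0.549], [0.0, 0.0, 0.0, 1.0]] 368.05004604647235
[[307.62085425  96.48720096]
 [407.47471204 140.98764775]]
```

View pics/w1.png

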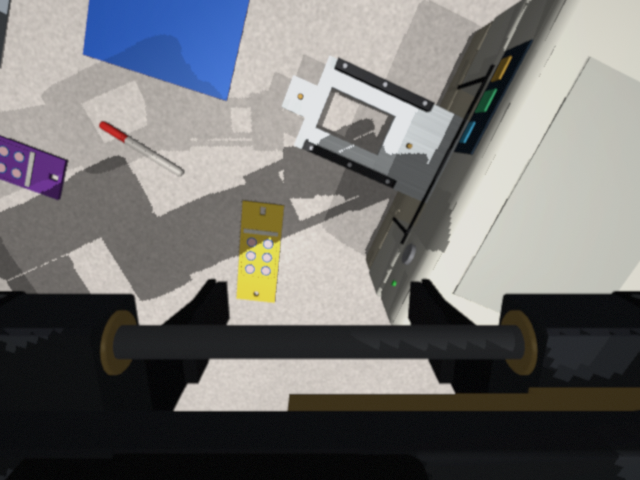

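The wrist view shows the carriage with pins at about (300,97) and (408,146), and a second yellow decoy at (260,250). Next: triangulate the pins and go on to the tray.

```bash
cat >> h.py <<'E'
def brass(c,guess,r=14):
    hsv=cv2.cvtColor(c["img"],cv2.COLOR_BGR2HSV);out=[]
    for u,v in guess:
        u,v=int(u),int(v);w=hsv[v-r:v+r+1,u-r:u+r+1].astype(float)
        wt=((w[...,0]>8)&(w[...,0]<32)&(w[...,1]>70))*w[...,1]
        ys,xs=np.mgrid[-r:r+1,-r:r+1];s=wt.sum();out.append((u+(wt*xs).sum()/s,v+(wt*ys).sum()/s,(wt>0).sum()))
    return np.array(out)
def tri(c1,uv1,c2,uv2):
    P=[]
    K=[]
    for c in(c1,c2):
        W=np.linalg.inv(c["T"])[:3];K.append(np.array([[c["f"],0,c["cx"]],[0,c["f"],c["cy"]],[0,0,1]])@W)
    X=cv2.triangulatePoints(K[0],K[1],np.array(uv1,float).T,np.array(uv2,float).T);return (X[:3]/X[3]).T
E
python3 - <<'E'
from h import *
w=cam("wrist");t=cam("top")
bw=brass(w,[(300,97),(408,146)]);bt=brass(t,[(358,238),(403,239)],5);print(bw,bt)
X=tri(w,bw[:,:2],t,bt[:,:2]);print(X,np.linalg.norm(X[0]-X[1]))
for z in (.05,.06,.07,.08): print(z,ray(w,bw[:,:2],z).round(4).tolist(),np.linalg.norm(np.diff(ray(w,bw[:,:2],z),axis=0)))
to([.507,.248,.30],-2)
E
```

```text
[[296.93177311  93.01229671  21.        ]
 [406.1974752  142.52164112  18.        ]] [[358. 238.   1.]
 [ nan  nan   0.]]
[[ 0.52702635 -0.20234036  0.11503392]
 [        nan         nan         nan]] nan
0.05 [[0.532, -0.1964, 0.05], [0.5287, -0.3507, 0.05]] 0.15433000036348235
0.06 [[0.5313, -0.1972, 0.06], [0.528, -0.3484, 0.06]] 0.15123248588366842
0.07 [[0.5306, -0.1981, 0.07], [0.5274, -0.3462, 0.07]] 0.14813497140385457
0.08 [[0.53, -0.199, 0.08], [0.5268, -0.344, 0.08]] 0.14503745692404066
t=1.52 pos [ 0.4259 -0.2721  0.4005] yaw 21.50 tilt(xy) [-0.0005 -0.0007] shift_cm [ 26.62 -45.42  10.01] twist 23.50 F [ 0.2 -1.4  0. ] w 0.0866 gf 0.0 q6 0.41h.py:31: RuntimeWarning: invalid value encountered in scalar divide
  ys,xs=np.mgrid[-r:r+1,-r:r+1];s=wt.sum();out.append((u+(wt*xs).sum()/s,v+(wt*ys).sum()/s,(wt>0).sum()))
```

Request:
move_arm([
  {"hand":8.7,"travel":[1.9,-3.6,0],"twist":[0,0,0]},
  {"hand":8.7,"travel":[1.9,-3.6,0],"twist":[0,0,0]},
  {"hand":8.7,"travel":[1.9,-3.6,0],"twist":[0,0,0]},
  {"hand":8.7,"travel":[1.9,-3.6,0],"twist":[0,0,0]},
  {"hand":8.7,"travel":[1.9,-3.6,0],"twist":[0,0,0]},
])

```text
time: 1.93
position: [0.4483, -0.0704, 0.4005]
tool_rot: [0.983, 0.184, -0.0, 0.0]
ft_force: [0.8, -0.7, 0.5]
grip_width: 0.087
grip_force: 0.0
```

Request:
move_arm([
  {"hand":8.7,"travel":[1.9,-3.6,0],"twist":[0,0,0]},
  {"hand":8.7,"travel":[1.9,-3.6,0],"twist":[0,0,0]},
  {"hand":8.7,"travel":[1.9,-3.6,0],"twist":[0,0,0]},
  {"hand":8.7,"travel":[1.9,-3.6,0],"twist":[0,0,0]},
  {"hand":8.7,"travel":[1.9,-3.6,0],"twist":[0,0,0]},
])

```text
time: 2.35
position: [0.4719, 0.1323, 0.4006]
tool_rot: [0.983, 0.184, 0.0, 0.0]
ft_force: [-0.3, -0.7, 0.8]
grip_width: 0.0871
grip_force: 0.0
```

Request:
move_arm([
  {"hand":8.7,"travel":[0,0,1.5],"twist":[0,0,6]},
  {"hand":8.7,"travel":[0,0,1.5],"twist":[0,0,6]},
  {"hand":8.7,"travel":[0,0,1.5],"twist":[0,0,6]},
  {"hand":8.7,"travel":[0,0,1.5],"twist":[0,0,6]},
  {"hand":8.7,"travel":[0,0,0],"twist":[0,0,0]},
])

```text
time: 2.77
position: [0.47, 0.1305, 0.3375]
tool_rot: [1.0, -0.025, -0.003, 0.001]
ft_force: [0.2, -0.2, -0.3]
grip_width: 0.0873
grip_force: 0.0
```

```bash
python3 - <<'E'
from h import *
to([.507,.248,.10],-2)
c=cam("wrist");cv2.imwrite("pics/w2.png",c["img"])
print(proj(c,[[.575,.246,.017],[.44,.25,.017]]))
E
```

```text
t=2.77 pos [0.47   0.1305 0.3375] yaw -2.84 tilt(xy) [-0.0068 -0.0009] shift_cm [  3.27 -11.95  23.72] twist -0.84 F [ 0.2 -0.2 -0.3] w 0.0873 gf 0.0 q6 1.66
[[218.06910828 110.39119802]
 [228.21880728 219.97890799]]
```

View pics/w2.png

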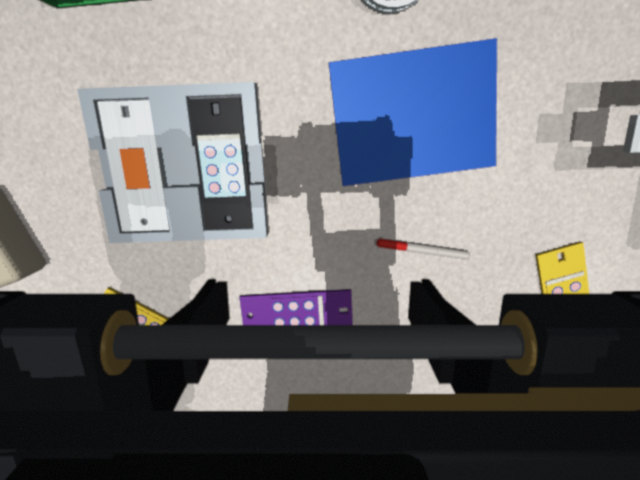

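The tray is at left with the carrier's slot at (215,108) and hole at (228,217). My top-view projection agrees within 3 px. The pins' spacing implies pin tops near z≈0.11.

```bash
python3 - <<'E'
from h import *
c=cam("wrist");g=cv2.cvtColor(c["img"],cv2.COLOR_BGR2HSV)
m=((g[...,2]>170)).astype(np.uint8);w=np.zeros_like(m);w[125:205,190:250]=m[125:205,190:250]
w=cv2.morphologyEx(w,3,np.ones((9,9)));n,l,s,ct=cv2.connectedComponentsWithStats(w);i=1+np.argmax(s[1:,4])
r=cv2.minAreaRect(np.argwhere(l==i)[:,::-1].astype(np.float32));b=ray(c,cv2.boxPoints(r),.017)
print("glass",b.mean(0),[np.linalg.norm(b[k]-b[k-1]).round(4) for k in (0,1)],b[:,:2].round(4).tolist())
P=ray(c,[(215,108),(228.5,217)],.017);d=P[0]-P[1];print(P,np.linalg.norm(d),P.mean(0),np.degrees(np.arctan2(d[1],d[0])))
to([.507,.248,.10],-2)
E
```

```text
glass [0.51111091 0.25342004 0.017     ] [np.float64(0.098), np.float64(0.0718)] [[0.5613, 0.2833], [0.558, 0.2116], [0.4609, 0.2213], [0.4643, 0.2975]]
[[0.57929063 0.25050553 0.017     ]
 [0.44491394 0.2497182  0.017     ]] 0.13437899636368691 [0.51210229 0.25011186 0.017     ] 0.33570199095097997
t=2.87 pos [0.4718 0.1308 0.3403] yaw -2.57 tilt(xy) [-0.0011 -0.0003] shift_cm [  3.02 -11.87  24.03] twist -0.57 F [ 0.7 -0.6  1. ] w 0.0869 gf 0.0 q6 1.66
```

Request:
move_arm([
  {"hand":8.7,"travel":[-0.6,-2.4,2.4],"twist":[0,0,0]},
  {"hand":8.7,"travel":[-0.6,-2.4,2.4],"twist":[0,0,0]},
  {"hand":8.7,"travel":[-0.6,-2.4,2.4],"twist":[0,0,0]},
  {"hand":8.7,"travel":[-0.6,-2.4,2.4],"twist":[0,0,0]},
  {"hand":8.7,"travel":[-0.6,-2.4,2.4],"twist":[0,0,0]},
])

```text
time: 3.28
position: [0.4483, 0.254, 0.221]
tool_rot: [1.0, -0.022, 0.002, -0.001]
ft_force: [1.4, 0.1, 0.2]
grip_width: 0.0868
grip_force: 0.0
```

Request:
move_arm([
  {"hand":8.7,"travel":[0,0,0],"twist":[0,0,0]},
  {"hand":8.7,"travel":[0,0,0],"twist":[0,0,0]},
])

```text
time: 3.45
position: [0.447, 0.2536, 0.2204]
tool_rot: [1.0, -0.021, -0.0, 0.0]
ft_force: [0.8, 0.0, 0.1]
grip_width: 0.0868
grip_force: 0.0
```

```bash
python3 - <<'E'
from h import *
c=cam("wrist");cv2.imwrite("pics/w3.png",c["img"]);to([.51,.249,.10],-2)
print(proj(c,[[.577,.248,.017],[.442,.250,.017]]))
E
```

```text
t=3.50 pos [0.4481 0.2532 0.2214] yaw -2.49 tilt(xy) [ 0.0019 -0.0001] shift_cm [ 6.18  0.15 12.15] twist -0.49 F [-0.3 -0.5 -0.4] w 0.0871 gf 0.0 q6 1.91
[[319.19777518  67.97089759]
 [322.78037463 218.72457065]]
```

View pics/w3.png

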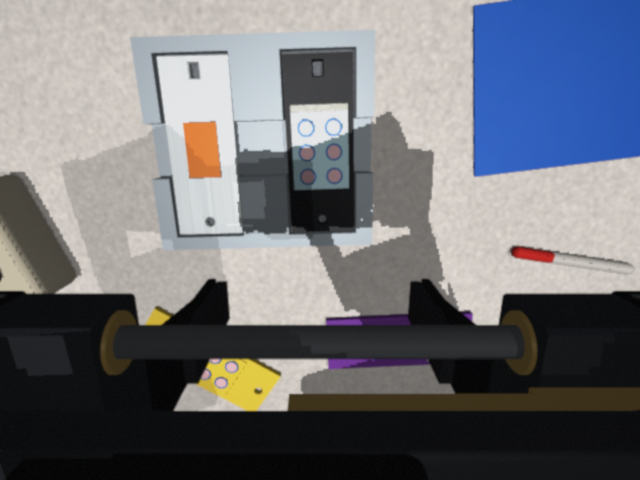

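The holes are at (317,68) and (322,218), so the carrier centre is about (0.510,0.2505) with yaw ≈ -0.5°. Moving above it.

Request:
move_arm([
  {"hand":8.7,"travel":[1.6,0,2.8],"twist":[0,0,-2]},
  {"hand":8.7,"travel":[1.6,0,2.8],"twist":[0,0,0]},
  {"hand":8.7,"travel":[1.5,0,2.8],"twist":[0,0,0]},
  {"hand":8.7,"travel":[1.4,0,2.8],"twist":[0,0,0]},
  {"hand":8.7,"travel":[0,0,0],"twist":[0,0,0]},
])

```text
time: 3.92
position: [0.5103, 0.25, 0.1055]
tool_rot: [1.0, -0.006, -0.001, 0.001]
ft_force: [-0.5, 0.6, -0.2]
grip_width: 0.0869
grip_force: 0.0
```

```bash
python3 - <<'E'
from h import *
to([.51,.2505,.0255],-.5)
E
```

```text
t=3.92 pos [0.5103 0.25   0.1055] yaw -0.73 tilt(xy) [-0.0017 -0.0012] shift_cm [-0.02 -0.05  8.  ] twist -0.23 F [-0.5  0.6 -0.2] w 0.0869 gf 0.0 q6 1.84
```

Request:
move_arm([
  {"hand":8.7,"travel":[0,-0.05,2.5],"twist":[0,0,0]},
  {"hand":8.7,"travel":[0,0,2.5],"twist":[0,0,0]},
  {"hand":8.7,"travel":[0,0,1.5],"twist":[0,0,0]},
  {"hand":8.7,"travel":[0,0,1.0],"twist":[0,0,0]},
  {"hand":8.7,"travel":[0,0,0],"twist":[0,0,0]},
], force=8)

```text
time: 4.33
position: [0.5081, 0.2519, 0.0338]
tool_rot: [1.0, -0.006, -0.0, 0.0]
ft_force: [-0.0, -0.2, 0.4]
grip_width: 0.087
grip_force: 0.0
```

```bash
python3 - <<'E'
from h import *
to([.51,.2505,.0255],-.5)
E
```

```text
t=4.33 pos [0.5081 0.2519 0.0338] yaw -0.63 tilt(xy) [-0.0003 -0.0002] shift_cm [0.19 0.14 0.83] twist -0.13 F [-0.  -0.2  0.4] w 0.0870 gf 0.0 q6 1.85
```

Request:
move_arm([
  {"hand":8.7,"travel":[0,0,0.4],"twist":[0,0,0]},
  {"hand":8.7,"travel":[0,0,0],"twist":[0,0,0]},
])

```text
time: 4.5
position: [0.5088, 0.2528, 0.0308]
tool_rot: [1.0, -0.005, 0.001, -0.0]
ft_force: [0.7, 0.1, -0.2]
grip_width: 0.0872
grip_force: 0.0
```

```bash
cat >> h.py <<'E'
def avg(p,yaw,n=6):
    "mean of n readings, then shift to go"
    Ps=[];Y=[];F=[]
    for _ in range(n):
        robot.camera("scene");o=robot.get_obs();M=R.from_quat(o["tool_rot"]).as_matrix()
        Ps.append(o["position"]);Y.append(np.degrees(np.arctan2(M[1,0],M[0,0])));F.append(o["ft_force"])
    m=np.mean(Ps,0);y=np.mean(Y);a=np.radians(y);d=(np.array(p)-m)*100
    print("t %.2f mean %s sd %s yaw %.2f shift_cm [%.2f %.2f %.2f] twist %.2f F %s w %.4f gf %.1f"%(o["time"],m.round(4),np.std(Ps,0).round(4),y,d[0]*np.cos(a)+d[1]*np.sin(a),d[0]*np.sin(a)-d[1]*np.cos(a),-d[2],y-yaw,np.mean(F,0).round(1),o["grip_width"],o["grip_force"]))
    return m,y
E
python3 - <<'E'
from h import *
avg([.51,.2505,.0255],-.5)
E
```

```text
t 4.80 mean [0.5084 0.253  0.0306] sd [0.0002 0.0001 0.0003] yaw -0.58 shift_cm [0.16 0.24 0.51] twist -0.08 F [-0.1 -0.   0.1] w 0.0868 gf 0.0
```

Request:
move_arm([
  {"hand":8.7,"travel":[0.15,0.25,0.5],"twist":[0,0,0]},
  {"hand":8.7,"travel":[0,0,0],"twist":[0,0,0]},
  {"hand":6.6,"travel":[0,0,0],"twist":[0,0,0]},
  {"hand":5.9,"travel":[0,0,0],"twist":[0,0,0]},
  {"hand":5.9,"travel":[0,0,0],"twist":[0,0,0]},
], force=8)

```text
time: 5.22
position: [0.5091, 0.2502, 0.0244]
tool_rot: [1.0, -0.005, -0.0, 0.0]
ft_force: [-0.1, 0.8, -0.8]
grip_width: 0.0744
grip_force: 0.0
```

```bash
python3 - <<'E'
from h import *
avg([.51,.2505,.0255],-.5)
E
```

```text
t 5.52 mean [0.5092 0.2503 0.0245] sd [0. 0. 0.] yaw -0.58 shift_cm [0.08 -0.02 -0.10] twist -0.08 F [-0.1 -0.3 -0.4] w 0.0621 gf 8.0
```

Request:
move_arm([
  {"hand":5.9,"travel":[0,0,-1],"twist":[0,0,0]},
  {"hand":5.9,"travel":[0,0,-2.5],"twist":[0,0,0]},
  {"hand":5.9,"travel":[0,0,-2.5],"twist":[0,0,0]},
  {"hand":5.9,"travel":[0,0,-2],"twist":[0,0,0]},
])

```text
time: 5.85
position: [0.5093, 0.2504, 0.1063]
tool_rot: [1.0, -0.005, 0.0, -0.0]
ft_force: [0.7, 0.5, -1.8]
grip_width: 0.0617
grip_force: 8.0
```

Request:
move_arm([
  {"hand":5.9,"travel":[0.6,3.0,0],"twist":[0,0,0]},
  {"hand":5.9,"travel":[0.6,3.0,0],"twist":[0,0,0]},
  {"hand":5.9,"travel":[0.6,3.0,0],"twist":[0,0,0]},
  {"hand":5.9,"travel":[0.6,3.0,0],"twist":[0,0,0]},
  {"hand":5.9,"travel":[0.6,3.0,0],"twist":[0,0,0]},
])

```text
time: 6.27
position: [0.5376, 0.0988, 0.1053]
tool_rot: [1.0, -0.005, 0.0, -0.0]
ft_force: [1.1, 0.5, -2.1]
grip_width: 0.0619
grip_force: 8.0
```

Request:
move_arm([
  {"hand":5.9,"travel":[0.6,3.0,0],"twist":[0,0,0]},
  {"hand":5.9,"travel":[0.7,3.2,0],"twist":[0,0,0]},
  {"hand":5.9,"travel":[0.7,3.2,0],"twist":[0,0,0]},
  {"hand":5.9,"travel":[0,0,0],"twist":[0,0,-6]},
  {"hand":5.9,"travel":[0,0,0],"twist":[0,0,-6]},
])

```text
time: 6.68
position: [0.5575, 0.0034, 0.1052]
tool_rot: [0.995, 0.1, 0.001, 0.0]
ft_force: [-0.8, 0.4, -0.8]
grip_width: 0.0618
grip_force: 8.0
```

Request:
move_arm([
  {"hand":5.9,"travel":[0,0,0],"twist":[0,0,-7]},
  {"hand":5.9,"travel":[0,0,0],"twist":[0,0,-7]},
  {"hand":5.9,"travel":[0,0,0],"twist":[0,0,-7]},
  {"hand":5.9,"travel":[0,0,0],"twist":[0,0,-7]},
  {"hand":5.9,"travel":[0,0,0],"twist":[0,0,-7]},
])

```text
time: 7.1
position: [0.5565, 0.0059, 0.1051]
tool_rot: [0.918, 0.397, 0.0, -0.0]
ft_force: [-1.0, -0.2, -2.2]
grip_width: 0.0619
grip_force: 8.0
```

Request:
move_arm([
  {"hand":5.9,"travel":[0,0,0],"twist":[0,0,-7]},
  {"hand":5.9,"travel":[0,0,0],"twist":[0,0,-7]},
  {"hand":5.9,"travel":[0,0,0],"twist":[0,0,-7]},
  {"hand":5.9,"travel":[0,0,0],"twist":[0,0,-7]},
  {"hand":5.9,"travel":[0,0,0],"twist":[0,0,-7]},
])

```text
time: 7.52
position: [0.5565, 0.0059, 0.1051]
tool_rot: [0.756, 0.654, 0.0, 0.0]
ft_force: [-0.1, 0.0, -1.3]
grip_width: 0.0618
grip_force: 8.0
```

Request:
move_arm([
  {"hand":5.9,"travel":[0,0,0],"twist":[0,0,-7]},
  {"hand":5.9,"travel":[0,0,0],"twist":[0,0,0]},
  {"hand":5.9,"travel":[0,0,0],"twist":[0,0,0]},
])

```text
time: 7.77
position: [0.5566, 0.0059, 0.105]
tool_rot: [0.718, 0.696, 0.0, 0.0]
ft_force: [-0.5, 0.1, -2.0]
grip_width: 0.0617
grip_force: 8.0
```

```bash
python3 - <<'E'
from h import *
avg([.555,.003,.0185],90)
c=cam("wrist");cv2.imwrite("pics/w4.png",c["img"])
E
```

```text
t 8.07 mean [0.5567 0.0058 0.1047] sd [0.     0.     0.0001] yaw 88.31 shift_cm [-0.29 -0.16 8.62] twist -1.69 F [-0.1 -0.1 -1.5] w 0.0618 gf 8.0
```

View pics/w4.png

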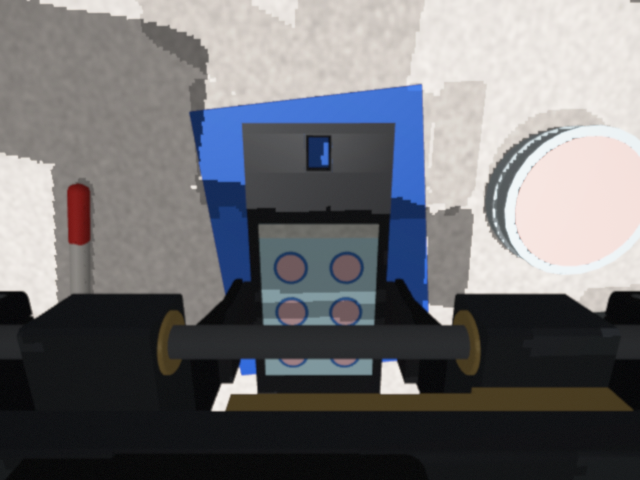

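The carrier hangs straight with its slot (318,153) toward +y, over the mat. Lowering softly.

Request:
move_arm([
  {"hand":5.9,"travel":[0,0,2.5],"twist":[0,0,-1.7]},
  {"hand":5.9,"travel":[0,0,2.5],"twist":[0,0,0]},
  {"hand":5.9,"travel":[0,0,2.0],"twist":[0,0,0]},
  {"hand":5.9,"travel":[0,0,1.2],"twist":[0,0,0]},
  {"hand":5.9,"travel":[0,0,0],"twist":[0,0,0]},
])

```text
time: 8.53
position: [0.555, 0.0061, 0.0202]
tool_rot: [0.707, 0.708, -0.001, -0.002]
ft_force: [0.0, -0.5, -0.9]
grip_width: 0.0618
grip_force: 8.0
```

Request:
move_arm([
  {"hand":5.9,"travel":[0,0,0.2],"twist":[0,0,0]},
  {"hand":5.9,"travel":[0,0,0],"twist":[0,0,0]},
  {"hand":5.9,"travel":[0,0,0.1],"twist":[0,0,0]},
  {"hand":5.9,"travel":[0,0,0],"twist":[0,0,0]},
])

```text
time: 8.87
position: [0.5575, 0.0057, 0.0205]
tool_rot: [0.706, 0.708, 0.001, 0.001]
ft_force: [-1.1, -0.0, -1.1]
grip_width: 0.062
grip_force: 8.0
```

```bash
python3 - <<'E'
from h import *
avg([.555,.003,.0185],90)
E
```

```text
t 9.17 mean [0.5571 0.0057 0.0202] sd [0.0002 0.     0.0002] yaw 90.12 shift_cm [-0.27 -0.21 0.17] twist 0.12 F [-0.1 -0.1 -1.2] w 0.0620 gf 8.0
```

Request:
move_arm([
  {"hand":5.9,"travel":[0,0,0.1],"twist":[0,0,0]},
  {"hand":5.9,"travel":[0,0,0.1],"twist":[0,0,0]},
  {"hand":5.9,"travel":[0,0,0.05],"twist":[0,0,0]},
  {"hand":5.9,"travel":[0,0,0],"twist":[0,0,0]},
])

```text
time: 9.5
position: [0.5568, 0.0058, 0.0175]
tool_rot: [0.706, 0.708, 0.0, 0.0]
ft_force: [-1.0, -0.9, 3.2]
grip_width: 0.0618
grip_force: 8.0
```

```bash
python3 - <<'E'
from h import *
avg([.555,.003,.0175],90)
E
```

```text
t 9.80 mean [0.5568 0.0058 0.0175] sd [0. 0. 0.] yaw 90.12 shift_cm [-0.28 -0.18 -0.00] twist 0.12 F [-1.2 -0.2  4.9] w 0.0617 gf 8.0
```

Request:
move_arm([
  {"hand":8.7,"travel":[0,0,0],"twist":[0,0,0]},
  {"hand":8.7,"travel":[0,0,0],"twist":[0,0,0]},
  {"hand":8.7,"travel":[0,0,0],"twist":[0,0,0]},
  {"hand":8.7,"travel":[0,0,0],"twist":[0,0,0]},
  {"hand":8.7,"travel":[0,0,-0.5],"twist":[0,0,0]},
])

```text
time: 10.22
position: [0.5558, 0.0058, 0.0214]
tool_rot: [0.706, 0.708, -0.001, -0.001]
ft_force: [-0.8, 0.1, -0.5]
grip_width: 0.0838
grip_force: 0.0
```

Request:
move_arm([
  {"hand":8.7,"travel":[0,0,-1.5],"twist":[0,0,0]},
  {"hand":8.7,"travel":[3.3,0,0],"twist":[0,0,0]},
  {"hand":8.7,"travel":[3.3,0,0],"twist":[0,0,0]},
  {"hand":8.7,"travel":[0,0,0],"twist":[0,0,0]},
  {"hand":8.7,"travel":[0,0,0],"twist":[0,0,0]},
])

```text
time: 10.63
position: [0.5544, 0.0734, 0.0365]
tool_rot: [0.705, 0.709, -0.001, -0.001]
ft_force: [0.2, -0.5, 0.5]
grip_width: 0.0868
grip_force: 0.0
```

```bash
python3 - <<'E'
from h import *
avg([.5568,.0718,.0180],90.1)
c=cam("top");im=c["img"];g=im.max(2)
cv2.imwrite("pics/top1.png",cv2.resize(im[195:275,250:420],None,fx=4.7,fy=4.7,interpolation=2))
E
```

```text
t 10.93 mean [0.5558 0.0712 0.0367] sd [0.0005 0.0006 0.0001] yaw 90.10 shift_cm [0.06 0.10 1.87] twist 0.00 F [ 0.6 -0.2  0.4] w 0.0871 gf 0.0
```

View pics/top1.png

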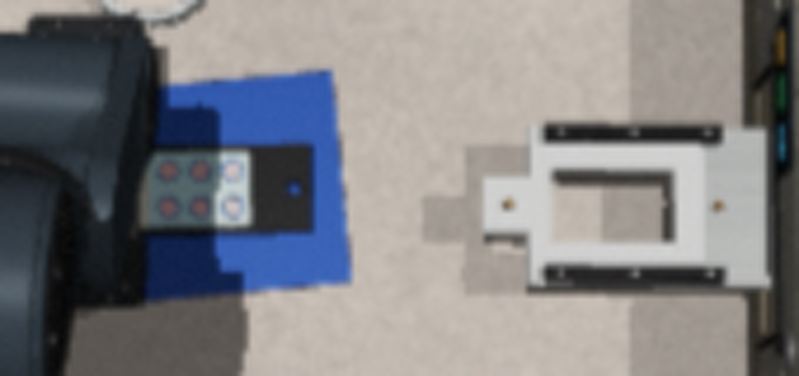

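The carrier lies flat on the mat and is released, with its hole at crop (293,189) and the pins at (507,204) and (717,206). Next I view the carrier, then the pins, with the wrist camera from matching relative poses so calibration bias cancels.

Request:
move_arm([
  {"hand":8.7,"travel":[0,0,-4],"twist":[0,0,0]},
  {"hand":8.7,"travel":[-2,0,-3.5],"twist":[0,0,0]},
  {"hand":8.7,"travel":[-2,0,-3.5],"twist":[0,0,0]},
  {"hand":8.7,"travel":[-2,0,-3.5],"twist":[0,0,0]},
  {"hand":8.7,"travel":[-2.2,0,-1.8],"twist":[0,0,0]},
])

```text
time: 11.4
position: [0.5583, -0.0116, 0.2041]
tool_rot: [0.706, 0.708, 0.002, 0.002]
ft_force: [0.4, -0.2, -0.5]
grip_width: 0.0867
grip_force: 0.0
```

Request:
move_arm([
  {"hand":8.7,"travel":[0,0,0],"twist":[0,0,0]},
  {"hand":8.7,"travel":[0,0,0],"twist":[0,0,0]},
])

```text
time: 11.57
position: [0.5573, -0.0117, 0.2013]
tool_rot: [0.708, 0.707, 0.001, 0.001]
ft_force: [-0.5, 0.5, -0.1]
grip_width: 0.087
grip_force: 0.0
```

```bash
python3 - <<'E'
from h import *
import pickle
avg([.53,-.288,.30],90.1,4)
c=cam("wrist");pickle.dump(c,open("A.pkl","wb"));a=c["img"]
print(proj(c,[[.5568,.0738,.01],[.5568,-.0622,.01]]))
cv2.imwrite("pics/A.png",a)
E
```

```text
t 11.77 mean [ 0.5556 -0.0098  0.1989] sd [0.0003 0.0005 0.0006] yaw 90.09 shift_cm [-27.82 -2.60 -10.11] twist -0.01 F [-0.2 -0.2 -0.1] w 0.0866 gf 0.0
[[321.9588092  126.4192402 ]
 [321.12558467 272.21138137]]
```

Request:
move_arm([
  {"hand":8.7,"travel":[0,0,-3.4],"twist":[0,0,0]},
  {"hand":8.7,"travel":[-2.5,0,-3.3],"twist":[0,0,0]},
  {"hand":8.7,"travel":[-2.6,0,-3.2],"twist":[0,0,0]},
  {"hand":8.7,"travel":[-4,-0.5,0],"twist":[0,0,0]},
  {"hand":8.7,"travel":[-4,-0.5,0],"twist":[0,0,0]},
])

```text
time: 12.23
position: [0.5482, -0.1414, 0.3007]
tool_rot: [0.705, 0.709, 0.001, 0.002]
ft_force: [0.7, -0.5, -0.4]
grip_width: 0.0869
grip_force: 0.0
```

Request:
move_arm([
  {"hand":8.7,"travel":[-4,-0.5,0],"twist":[0,0,0]},
  {"hand":8.7,"travel":[-4,-0.5,0],"twist":[0,0,0]},
  {"hand":8.7,"travel":[-3.6,-0.5,0],"twist":[0,0,0]},
  {"hand":8.7,"travel":[-3,-0.2,0],"twist":[0,0,0]},
  {"hand":8.7,"travel":[0,0,0],"twist":[0,0,0]},
])

```text
time: 12.65
position: [0.5299, -0.2927, 0.2975]
tool_rot: [0.708, 0.706, -0.001, 0.001]
ft_force: [0.8, -0.2, 0.2]
grip_width: 0.087
grip_force: 0.0
```

```bash
python3 - <<'E'
from h import *
import pickle
avg([.53,-.288,.30],90.1,4)
c=cam("wrist");pickle.dump(c,open("B.pkl","wb"))
print(proj(c,[[.527,-.204,.109],[.5245,-.34,.109]]))
a=pickle.load(open("A.pkl","rb"))["img"]
o=np.zeros((600,800,3),np.uint8)
A=cv2.resize(a[:290,200:440],(400,483));B=cv2.resize(c["img"][:290,200:440],(400,483))
o[:483,:400]=A;o[:483,400:]=B;cv2.imwrite("pics/AB.png",o)
E
```

```text
t 12.85 mean [ 0.53   -0.2871  0.2976] sd [0.0001 0.0015 0.0002] yaw 90.07 shift_cm [-0.09 -0.00 -0.24] twist -0.03 F [-0.3  0.2  0.2] w 0.0869 gf 0.0
[[316.29901258 128.4782163 ]
 [313.42892578 273.61854131]]
```

View pics/AB.png

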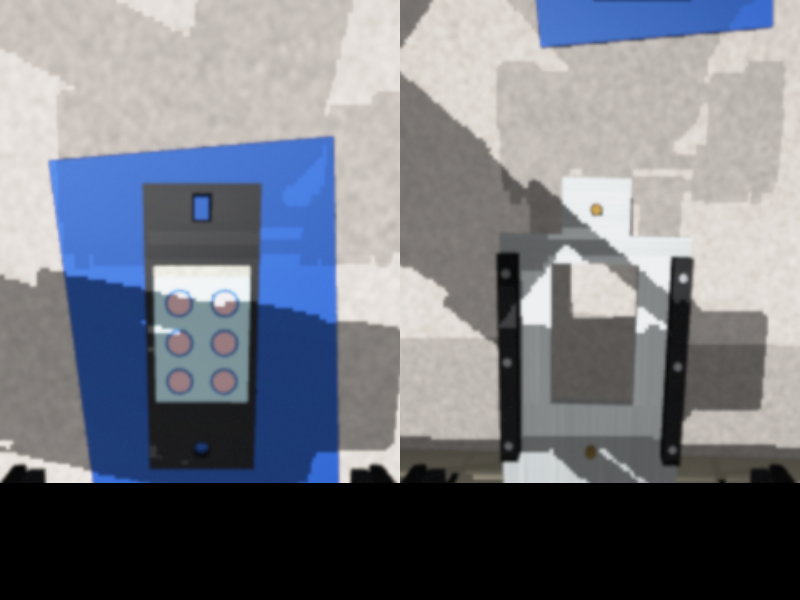

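The slot is at (321,124) and hole at (321,270) in A, and the pins are at (318,126) and (314,271) in B. The spacing is equal (145 px), so the pin tops are at about 0.109 and the seat at about 0.100. Refining with centroids.

```bash
python3 - <<'E'
from h import *
import pickle
A=pickle.load(open("A.pkl","rb"));B=pickle.load(open("B.pkl","rb"))
def blue(c,g,r=9):
    h=cv2.cvtColor(c["img"],cv2.COLOR_BGR2HSV);o=[]
    for u,v in g:
        u,v=int(u),int(v);w=h[v-r:v+r+1,u-r:u+r+1].astype(float);m=(w[...,0]>100)&(w[...,0]<130)&(w[...,1]>110)
        wt=m*w[...,2]*w[...,1];ys,xs=np.mgrid[-r:r+1,-r:r+1];o.append((u+(wt*xs).sum()/wt.sum(),v+(wt*ys).sum()/wt.sum(),m.sum()))
    return np.array(o)
a=blue(A,[(321,124),(320,269)]);b=brass(B,[(317,126),(314,271)],7);print(a,b)
for c in(A,B): print(c["o"]["position"],c["o"]["tool_rot"].round(4),c["T"][:3,3].round(4))
for za,zb in((.0065,.105),(.0065,.1087)):
    PA=ray(A,a[:,:2],za);PB=ray(B,b[:,:2],zb);print(PA.round(4).tolist(),PB.round(4).tolist())
    for P in(PA,PB): d=P[0]-P[1];print(np.linalg.norm(d),P.mean(0),np.degrees(np.arctan2(d[1],d[0])))
    print("move",PB.mean(0)-PA.mean(0))
E
```

```text
[[320.46913847 124.48199547 158.        ]
 [320.52653927 268.40941249  65.        ]] [[317.44707624 125.50481125  32.        ]
 [313.81235431 271.0981352   34.        ]]
[ 0.55535901 -0.00926349  0.19833093] [ 0.7062  0.708  -0.001  -0.0018] [0.555  0.0689 0.346 ]
[ 0.53015534 -0.28555603  0.29796195] [ 7.060e-01  7.083e-01  2.000e-04 -1.500e-03] [ 0.5294 -0.2075  0.4457]
[[0.5555, 0.0755, 0.0065], [0.5562, -0.0596, 0.0065]] [[0.528, -0.2014, 0.105], [0.5248, -0.3389, 0.105]]
0.1350479481455525 [0.55585344 0.00795273 0.0065    ] 90.30137535230773
0.13750248095475281 [ 0.52640055 -0.27017187  0.105     ] 88.68315115652837
move [-0.02945289 -0.2781246   0.0985    ]
[[0.5555, 0.0755, 0.0065], [0.5562, -0.0596, 0.0065]] [[0.528, -0.2015, 0.1087], [0.5249, -0.3375, 0.1087]]
0.1350479481455525 [0.55585344 0.00795273 0.0065    ] 90.30137535230773
0.13600932217433778 [ 0.5264332  -0.26949176  0.1087    ] 88.68315115652834
move [-0.02942023 -0.27744449  0.1022    ]
```

```bash
cat >> h.py <<'E'
def blue(c,g,r=9):
    h=cv2.cvtColor(c["img"],cv2.COLOR_BGR2HSV);o=[]
    for u,v in g:
        u,v=int(u),int(v);w=h[v-r:v+r+1,u-r:u+r+1].astype(float);m=(w[...,0]>100)&(w[...,0]<130)&(w[...,1]>110)
        wt=m*w[...,2]*w[...,1];ys,xs=np.mgrid[-r:r+1,-r:r+1];o.append((u+(wt*xs).sum()/wt.sum(),v+(wt*ys).sum()/wt.sum(),m.sum()))
    return np.array(o)
def many(fn,g,r,z,n=6):
    L=[];U=[]
    for _ in range(n):
        c=cam("wrist");b=fn(c,g,r)[:,:2];U.append(b);P=ray(c,b,z);d=P[0]-P[1]
        L.append([*P.mean(0),np.linalg.norm(d),np.degrees(np.arctan2(d[1],d[0])),*c["o"]["position"],*P[0,:2],*P[1,:2]])
    print(np.mean(L,0).round(4).tolist(),"sd",np.std(L,0).round(4).tolist());print(np.mean(U,0).round(2).tolist(),np.std(U,0).round(2).tolist())
E
python3 - <<'E'
from h import *
many(brass,[(317,126),(314,271)],7,.107)
avg([.5568,-.009,.20],90.1,1)
E
```

```text
[0.5264, -0.2698, 0.107, 0.1366, 88.7271, 0.5305, -0.2856, 0.2989, 0.528, -0.2015, 0.5249, -0.3381] sd [0.0, 0.0, 0.0, 0.0, 0.0282, 0.0001, 0.0003, 0.0003, 0.0001, 0.0, 0.0, 0.0001]
[[316.79, 125.07], [313.24, 270.31]] [[0.28, 0.54], [0.22, 0.54]]
t 13.25 mean [ 0.5305 -0.2867  0.2992] sd [0. 0. 0.] yaw 90.17 shift_cm [27.76 2.72 9.92] twist 0.07 F [ 0.5 -0.2 -0.1] w 0.0869 gf 0.0
```

Request:
move_arm([
  {"hand":8.7,"travel":[3.5,0.3,0],"twist":[0,0,0]},
  {"hand":8.7,"travel":[4,0.4,0],"twist":[0,0,0]},
  {"hand":8.7,"travel":[4,0.4,0],"twist":[0,0,0]},
  {"hand":8.7,"travel":[4,0.4,0],"twist":[0,0,0]},
  {"hand":8.7,"travel":[4,0.4,0],"twist":[0,0,0]},
])

```text
time: 13.67
position: [0.5488, -0.0905, 0.2993]
tool_rot: [0.707, 0.708, 0.0, 0.0]
ft_force: [1.3, -0.3, 0.1]
grip_width: 0.0874
grip_force: 0.0
```

Request:
move_arm([
  {"hand":8.7,"travel":[3,0.4,2.5],"twist":[0,0,0]},
  {"hand":8.7,"travel":[3,0.4,2.5],"twist":[0,0,0]},
  {"hand":8.7,"travel":[2.2,0,2.5],"twist":[0,0,0]},
  {"hand":8.7,"travel":[0,0,2.3],"twist":[0,0,0]},
  {"hand":8.7,"travel":[0,0,0],"twist":[0,0,0]},
])

```text
time: 14.08
position: [0.5534, -0.0079, 0.197]
tool_rot: [0.705, 0.709, -0.003, -0.004]
ft_force: [-0.0, -0.3, -1.4]
grip_width: 0.0872
grip_force: 0.0
```

Request:
move_arm([
  {"hand":8.7,"travel":[0,0,0],"twist":[0,0,0]},
  {"hand":8.7,"travel":[0,0,0],"twist":[0,0,0]},
  {"hand":8.7,"travel":[0,0,0],"twist":[0,0,0]},
])

```text
time: 14.33
position: [0.5582, -0.0113, 0.2029]
tool_rot: [0.707, 0.707, 0.001, 0.002]
ft_force: [0.7, 0.3, 0.7]
grip_width: 0.0868
grip_force: 0.0
```

```bash
python3 - <<'E'
from h import *
c=cam("wrist");g=proj(c,[[.5558,.0755,.0065],[.556,-.06,.0065]]);print(g)
many(blue,g,9,.0065)
avg([.5568,.0730,.018],90.1,1)
E
```

```text
[[315.75852598 121.65835641]
 [316.04192205 264.84289198]]
[0.5559, 0.008, 0.0065, 0.1352, 90.286, 0.5575, -0.011, 0.2023, 0.5556, 0.0756, 0.5562, -0.0596] sd [0.0, 0.0, 0.0, 0.0001, 0.0291, 0.0004, 0.0002, 0.0004, 0.0001, 0.0001, 0.0, 0.0]
[[316.56, 121.95], [317.21, 265.04]] [[0.66, 0.37], [0.54, 0.38]]
t 14.73 mean [ 0.5568 -0.0104  0.2014] sd [0. 0. 0.] yaw 90.10 shift_cm [8.34 0.01 18.34] twist -0.00 F [-0.5  0.5  0.3] w 0.0866 gf 0.0
```

The measurement repeats with sub-0.1 mm spread: the carrier must move by (-29.5, -277.1) mm and turn -1.56°. Now gripping the slot end.

Request:
move_arm([
  {"hand":8.7,"travel":[2.5,0,3],"twist":[0,0,0]},
  {"hand":8.7,"travel":[2.5,0,3],"twist":[0,0,0]},
  {"hand":8.7,"travel":[2.3,0,3],"twist":[0,0,0]},
  {"hand":8.7,"travel":[1,0,3.5],"twist":[0,0,0]},
  {"hand":8.7,"travel":[0,0,3],"twist":[0,0,0]},
], force=14)

```text
time: 15.15
position: [0.556, 0.0752, 0.0445]
tool_rot: [0.705, 0.709, 0.0, -0.0]
ft_force: [-0.3, -1.3, 0.1]
grip_width: 0.087
grip_force: 0.0
```

Request:
move_arm([
  {"hand":8.7,"travel":[0,0,0],"twist":[0,0,0]},
  {"hand":8.7,"travel":[0,0,0],"twist":[0,0,0]},
])

```text
time: 15.32
position: [0.5554, 0.073, 0.0448]
tool_rot: [0.706, 0.708, -0.001, -0.002]
ft_force: [0.5, -0.8, 1.1]
grip_width: 0.087
grip_force: 0.0
```

```bash
python3 - <<'E'
from h import *
avg([.5568,.0730,.018],90.1,8)
E
```

```text
t 15.72 mean [0.5579 0.0723 0.0478] sd [0.0004 0.0001 0.0006] yaw 90.08 shift_cm [0.07 -0.11 2.98] twist -0.02 F [ 0.1 -0.1  0. ] w 0.0869 gf 0.0
```

Request:
move_arm([
  {"hand":8.7,"travel":[0,0,1.2],"twist":[0,0,0]},
  {"hand":8.7,"travel":[0,0,1.0],"twist":[0,0,0]},
  {"hand":8.7,"travel":[0,0,0.5],"twist":[0,0,0]},
  {"hand":8.7,"travel":[0,0,0],"twist":[0,0,0]},
  {"hand":8.7,"travel":[0,0,0],"twist":[0,0,0]},
])

```text
time: 16.13
position: [0.5559, 0.0728, 0.018]
tool_rot: [0.706, 0.708, -0.001, -0.001]
ft_force: [-0.4, 0.9, 0.8]
grip_width: 0.0869
grip_force: 0.0
```

```bash
python3 - <<'E'
from h import *
avg([.5568,.0730,.018],90.1,8)
E
```

```text
t 16.53 mean [0.5564 0.0728 0.0187] sd [0.0002 0.     0.0003] yaw 90.12 shift_cm [0.02 0.04 0.07] twist 0.02 F [-0.3  0.2 -0.3] w 0.0869 gf 0.0
```

Request:
move_arm([
  {"hand":8.7,"travel":[0,0.04,0.05],"twist":[0,0,0]},
  {"hand":6.4,"travel":[0,0,0],"twist":[0,0,0]},
  {"hand":6.4,"travel":[0,0,0],"twist":[0,0,0]},
  {"hand":6.0,"travel":[0,0,0],"twist":[0,0,0]},
  {"hand":6.0,"travel":[0,0,0],"twist":[0,0,0]},
], force=20)

```text
time: 16.95
position: [0.557, 0.0728, 0.0186]
tool_rot: [0.706, 0.708, 0.0, 0.0]
ft_force: [0.2, 0.4, 0.2]
grip_width: 0.0679
grip_force: 0.0
```

Request:
move_arm([
  {"hand":5.8,"travel":[0,0,0],"twist":[0,0,0]},
  {"hand":5.8,"travel":[0,0,0],"twist":[0,0,0]},
  {"hand":5.8,"travel":[0,0,0],"twist":[0,0,0]},
])

```text
time: 17.2
position: [0.5569, 0.0728, 0.0186]
tool_rot: [0.706, 0.708, -0.0, -0.0]
ft_force: [0.2, -0.2, 0.6]
grip_width: 0.0612
grip_force: 20.0
```

```bash
python3 - <<'E'
from h import *
avg([.5568,.0730,.018],90.1,6)
E
```

```text
t 17.50 mean [0.5569 0.0728 0.0186] sd [0. 0. 0.] yaw 90.12 shift_cm [0.02 -0.01 0.06] twist 0.02 F [-0.3  0.2  0.1] w 0.0616 gf 20.0
```

Request:
move_arm([
  {"hand":5.8,"travel":[0,0,-0.4],"twist":[0,0,0]},
  {"hand":5.8,"travel":[0,0,-0.8],"twist":[0,0,0]},
  {"hand":5.8,"travel":[0,0,-1.5],"twist":[0,0,0]},
  {"hand":5.8,"travel":[0,0,-2.0],"twist":[0,0,0]},
  {"hand":5.8,"travel":[0,0,-2.3],"twist":[0,0,0]},
])

```text
time: 17.92
position: [0.5561, 0.0728, 0.0889]
tool_rot: [0.706, 0.708, -0.001, -0.001]
ft_force: [0.7, -0.9, -1.6]
grip_width: 0.0616
grip_force: 20.0
```

Request:
move_arm([
  {"hand":5.8,"travel":[0,0,-2.5],"twist":[0,0,0]},
  {"hand":5.8,"travel":[0,0,-2.5],"twist":[0,0,0]},
  {"hand":5.8,"travel":[0,0,-2.5],"twist":[0,0,0]},
  {"hand":5.8,"travel":[0,0,-1.5],"twist":[0,0,0]},
  {"hand":5.8,"travel":[0,0,0],"twist":[0,0,1.5]},
])

```text
time: 18.33
position: [0.5592, 0.0728, 0.1831]
tool_rot: [0.716, 0.698, 0.003, 0.003]
ft_force: [0.2, -0.5, -1.3]
grip_width: 0.0616
grip_force: 20.0
```

```bash
python3 - <<'E'
from h import *
avg([.5292,-.2043,.175],88.56,4);print(robot.get_obs()["moment"])
c=cam("top");hsv=cv2.cvtColor(c["img"],cv2.COLOR_BGR2HSV)
s=cam("scene");cv2.imwrite("pics/s_lift.png",s["img"])
E
```

```text
t 18.53 mean [0.5571 0.0728 0.1799] sd [0.0007 0.     0.0011] yaw 88.60 shift_cm [-27.77 -2.12 0.49] twist 0.04 F [-0.  -0.4 -1.6] w 0.0618 gf 20.0
[ 0.08296021 -0.05747107 -0.03916938]
```

Request:
move_arm([
  {"hand":5.8,"travel":[-2,-0.2,0],"twist":[0,0,0]},
  {"hand":5.8,"travel":[-3,-0.2,0],"twist":[0,0,0]},
  {"hand":5.8,"travel":[-3,-0.2,0],"twist":[0,0,0]},
  {"hand":5.8,"travel":[-3,-0.2,0],"twist":[0,0,0]},
  {"hand":5.8,"travel":[-3,-0.2,0],"twist":[0,0,0]},
])

```text
time: 19.05
position: [0.5429, -0.0679, 0.1777]
tool_rot: [0.715, 0.699, -0.0, -0.001]
ft_force: [0.6, 0.3, -1.4]
grip_width: 0.0617
grip_force: 20.0
```

Request:
move_arm([
  {"hand":5.8,"travel":[-3,-0.2,0],"twist":[0,0,0]},
  {"hand":5.8,"travel":[-3,-0.3,0],"twist":[0,0,0]},
  {"hand":5.8,"travel":[-3,-0.2,0],"twist":[0,0,0]},
  {"hand":5.8,"travel":[-3,-0.2,0],"twist":[0,0,0]},
  {"hand":5.8,"travel":[-1.8,-0.2,0],"twist":[0,0,0]},
])

```text
time: 19.47
position: [0.5289, -0.2077, 0.1778]
tool_rot: [0.716, 0.698, -0.0, 0.0]
ft_force: [1.3, -1.2, -1.0]
grip_width: 0.0617
grip_force: 20.0
```

Request:
move_arm([
  {"hand":5.8,"travel":[0,0,0],"twist":[0,0,0]},
  {"hand":5.8,"travel":[0,0,1.5],"twist":[0,0,0]},
  {"hand":5.8,"travel":[0,0,1.5],"twist":[0,0,0]},
  {"hand":5.8,"travel":[0,0,0],"twist":[0,0,0]},
  {"hand":5.8,"travel":[0,0,0],"twist":[0,0,0]},
])

```text
time: 19.88
position: [0.5283, -0.2034, 0.1474]
tool_rot: [0.715, 0.699, -0.0, -0.002]
ft_force: [0.6, 0.1, -1.4]
grip_width: 0.0617
grip_force: 20.0
```

```bash
python3 - <<'E'
from h import *
avg([.5292,-.2043,.130],88.56,8);print(robot.get_obs()["moment"])
s=cam("scene");cv2.imwrite("pics/s5.png",cv2.resize(s["img"][190:300,180:320],(763,600),interpolation=2))
E
```

```text
t 20.28 mean [ 0.5296 -0.2044  0.1491] sd [0.0002 0.0002 0.0004] yaw 88.65 shift_cm [0.01 -0.04 1.91] twist 0.09 F [-0.1  0.2 -1.4] w 0.0613 gf 20.0
[ 0.09411937 -0.11763016  0.02941159]
```

View pics/s5.png

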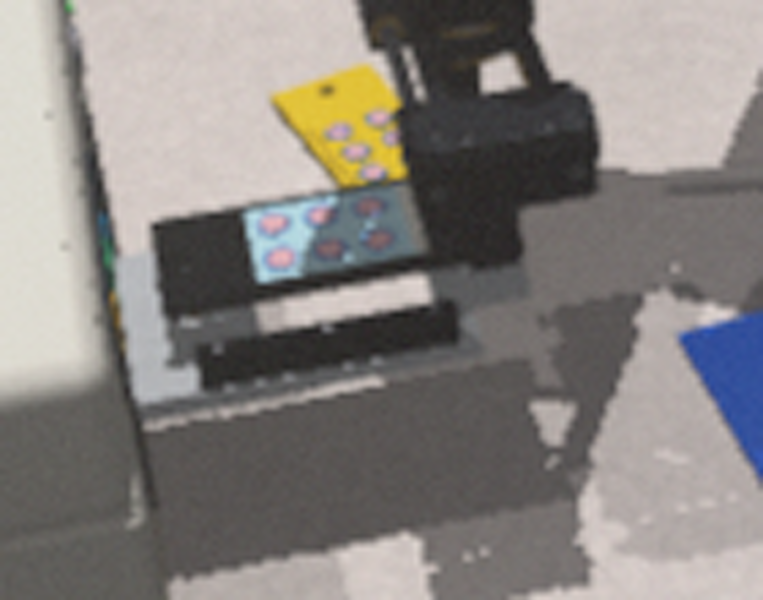

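The scene crop shows the carrier level, parallel to the rails and centred between them. Lowering in small steps while watching the force.

Request:
move_arm([
  {"hand":5.8,"travel":[0,-0.04,0.6],"twist":[0,0,0]},
  {"hand":5.8,"travel":[0,0,0.6],"twist":[0,0,0]},
  {"hand":5.8,"travel":[0,0,0.5],"twist":[0,0,0]},
  {"hand":5.8,"travel":[0,0,0],"twist":[0,0,0]},
  {"hand":5.8,"travel":[0,0,0],"twist":[0,0,0]},
])

```text
time: 20.75
position: [0.5284, -0.2044, 0.1308]
tool_rot: [0.716, 0.698, -0.0, -0.001]
ft_force: [0.8, 0.3, -2.2]
grip_width: 0.0615
grip_force: 20.0
```

```bash
python3 - <<'E'
from h import *
avg([.5292,-.2043,.130],88.56,8);print(robot.get_obs()["moment"])
E
```

```text
t 21.15 mean [ 0.5289 -0.2047  0.1316] sd [0.0001 0.     0.0002] yaw 88.62 shift_cm [0.04 0.03 0.16] twist 0.06 F [-0.3 -0.3 -1.6] w 0.0616 gf 20.0
[ 0.06630434 -0.10833429 -0.0331368 ]
```

Underside is about 0.116, so the pin tops come next.

Request:
move_arm([
  {"hand":5.8,"travel":[0.03,0.03,0.15],"twist":[0,0,0]},
  {"hand":5.8,"travel":[0,0,0.15],"twist":[0,0,0]},
  {"hand":5.8,"travel":[0,0,0.1],"twist":[0,0,0]},
  {"hand":5.8,"travel":[0,0,0],"twist":[0,0,0]},
])

```text
time: 21.48
position: [0.529, -0.2042, 0.1272]
tool_rot: [0.716, 0.699, -0.0, -0.0]
ft_force: [0.0, 0.5, -1.2]
grip_width: 0.0616
grip_force: 20.0
```

Request:
move_arm([
  {"hand":5.8,"travel":[0,0,0.1],"twist":[0,0,0]},
  {"hand":5.8,"travel":[0,0,0.1],"twist":[0,0,0]},
  {"hand":5.8,"travel":[0,0,0],"twist":[0,0,0]},
])

```text
time: 21.73
position: [0.5291, -0.2042, 0.1253]
tool_rot: [0.716, 0.699, -0.0, -0.0]
ft_force: [0.2, -0.1, -1.4]
grip_width: 0.0611
grip_force: 20.0
```

```bash
python3 - <<'E'
from h import *
avg([.5292,-.2043,.120],88.56,5);print(robot.get_obs()["moment"])
E
```

```text
t 21.98 mean [ 0.5292 -0.2043  0.1255] sd [0.0001 0.     0.0001] yaw 88.61 shift_cm [0.00 0.00 0.55] twist 0.05 F [-0.2 -0.7 -1.4] w 0.0614 gf 20.0
[ 0.09151132 -0.08378334  0.0347601 ]
```

Request:
move_arm([
  {"hand":5.8,"travel":[0,0,0.1],"twist":[0,0,0]},
  {"hand":5.8,"travel":[0,0,0.05],"twist":[0,0,0]},
  {"hand":5.8,"travel":[0,0,0],"twist":[0,0,0]},
  {"hand":5.8,"travel":[0,0,0],"twist":[0,0,0]},
])

```text
time: 22.32
position: [0.5291, -0.2043, 0.124]
tool_rot: [0.716, 0.699, -0.0, -0.0]
ft_force: [-1.1, 0.1, -0.3]
grip_width: 0.0618
grip_force: 20.0
```

Request:
move_arm([
  {"hand":5.8,"travel":[0,0,0.1],"twist":[0,0,0]},
  {"hand":5.8,"travel":[0,0,0],"twist":[0,0,0]},
  {"hand":5.8,"travel":[0,0,0],"twist":[0,0,0]},
])

```text
time: 22.57
position: [0.5291, -0.2043, 0.123]
tool_rot: [0.716, 0.699, -0.0, -0.0]
ft_force: [-1.1, 0.1, -1.3]
grip_width: 0.0618
grip_force: 20.0
```

```bash
python3 - <<'E'
from h import *
avg([.5292,-.2043,.120],88.56,5);print(robot.get_obs()["moment"])
E
```

```text
t 22.82 mean [ 0.5292 -0.2043  0.1231] sd [0. 0. 0.] yaw 88.62 shift_cm [0.00 0.00 0.31] twist 0.06 F [ 0.3 -0.  -1.4] w 0.0613 gf 20.0
[ 0.06208168 -0.10549104  0.01159964]
```

Request:
move_arm([
  {"hand":5.8,"travel":[0,0,0.1],"twist":[0,0,0]},
  {"hand":5.8,"travel":[0,0,0.05],"twist":[0,0,0]},
  {"hand":5.8,"travel":[0,0,0],"twist":[0,0,0]},
])

```text
time: 23.07
position: [0.5292, -0.2044, 0.1215]
tool_rot: [0.716, 0.699, -0.0, 0.0]
ft_force: [0.9, 0.4, -0.6]
grip_width: 0.0617
grip_force: 20.0
```

Request:
move_arm([
  {"hand":5.8,"travel":[0,0,0.1],"twist":[0,0,0]},
  {"hand":5.8,"travel":[0,0,0.05],"twist":[0,0,0]},
  {"hand":5.8,"travel":[0,0,0],"twist":[0,0,0]},
])

```text
time: 23.32
position: [0.5293, -0.2043, 0.1205]
tool_rot: [0.716, 0.699, 0.0, 0.0]
ft_force: [-0.1, 1.2, 2.5]
grip_width: 0.0614
grip_force: 20.0
```

```bash
python3 - <<'E'
from h import *
avg([.5292,-.2043,.1156],88.56,5);print(robot.get_obs()["moment"])
E
```

```text
t 23.57 mean [ 0.5293 -0.2044  0.1205] sd [0. 0. 0.] yaw 88.62 shift_cm [0.01 -0.01 0.49] twist 0.06 F [-0.8  0.8  4.8] w 0.0612 gf 20.0
[0.15431702 0.1825289  0.03254318]
```

```bash
python3 - <<'E'
from h import *
M=[];F=[]
for _ in range(12):
    robot.camera("scene");o=robot.get_obs();M.append(o["moment"]);F.append(o["ft_force"])
print(np.mean(F,0).round(2),np.std(F,0).round(2),np.mean(M,0).round(3),np.std(M,0).round(3),o["position"],o["time"])
c=cam("top");s=cam("scene")
cv2.imwrite("pics/t6.png",c["img"]);cv2.imwrite("pics/s6.png",s["img"])
# rail (black) brightest cue: expected pixel of carrier far hole for candidate heights
for z in(.112,.110,.105): print(z,proj(c,[[.526,-.34,z]]))
h=c["img"][232:245,396:410].max(2);print(h)
E
```

```text
[-0.92  0.99  5.48] [0.55 0.35 0.47] [0.15  0.155 0.005] [0.033 0.03  0.028] [ 0.52930586 -0.20437185  0.12051655] 24.1667
0.112 [[403.12385975 237.90209656]]
0.11 [[403.03090425 238.00297218]]
0.105 [[402.7994745  238.25412051]]
[[ 39  39  39  37  36  32  31  30  32  38  90 175 183 184]
 [ 38  39  39  39  37  32  32  31  31  38  93 176 183 181]
 [ 39  40  37  38  36  33  31  32  30  38  91 173 182 180]
 [ 40  38  38  40  39  35  33  31  32  37  91 172 180 181]
 [ 38  40  39  37  36  33  33  36  33  38  91 175 181 182]
 [ 38  39  40  39  38  43  63  70  38  38  93 177 185 185]
 [ 41  40  40  40  41  59 100 108  41  36  91 176 183 183]
 [ 40  39  40  38  39  45  81  87  36  39  93 175 182 181]
 [ 40  40  40  40  38  33  41  44  34  38  93 175 183 184]
 [ 39  40  40  40  39  33  32  32  32  40  92 175 182 183]
 [ 41  39  40  38  38  34  33  34  33  38  93 176 182 183]
 [ 40  40  39  39  39  34  34  34  32  39  92 176 184 185]
 [ 40  41  41  40  39  34  32  33  34  39  93 177 185 185]]
```

The pin shows as a bright spot inside the far hole at top-view (402.6,238). Contact came with the underside near 0.105, so I test engagement with a tiny lift and a small lengthwise nudge.

Request:
move_arm([
  {"hand":5.8,"travel":[0,0,-0.1],"twist":[0,0,0]},
  {"hand":5.8,"travel":[0.1,0,0],"twist":[0,0,0]},
  {"hand":5.8,"travel":[0.1,0,0],"twist":[0,0,0]},
  {"hand":5.8,"travel":[0,0,0],"twist":[0,0,0]},
])

```text
time: 24.6
position: [0.5293, -0.203, 0.1208]
tool_rot: [0.715, 0.699, -0.0, 0.001]
ft_force: [-0.2, -2.8, -0.7]
grip_width: 0.0617
grip_force: 20.0
```

```bash
python3 - <<'E'
from h import *
avg([.5292,-.2043,.1156],88.56,8);print(robot.get_obs()["moment"])
E
```

```text
t 25.00 mean [ 0.5293 -0.203   0.121 ] sd [0.     0.     0.0001] yaw 88.62 shift_cm [-0.13 -0.01 0.54] twist 0.06 F [-0.6 -3.6 -1. ] w 0.0617 gf 20.0
[-0.81379276  0.00949508 -0.03405856]
```

The nudge met a side force with no upward force, so the pins are engaged in the holes. Re-centre, settle down lightly and release.

Request:
move_arm([
  {"hand":5.8,"travel":[-0.18,0,0],"twist":[0,0,0]},
  {"hand":5.8,"travel":[0,0,0.05],"twist":[0,0,0]},
  {"hand":5.8,"travel":[0,0,0.05],"twist":[0,0,0]},
  {"hand":5.8,"travel":[0,0,0.03],"twist":[0,0,0]},
  {"hand":5.8,"travel":[0,0,0],"twist":[0,0,0]},
])

```text
time: 25.42
position: [0.529, -0.2035, 0.1205]
tool_rot: [0.716, 0.698, 0.0, -0.0]
ft_force: [-1.3, -0.1, 5.8]
grip_width: 0.0614
grip_force: 20.0
```

```bash
python3 - <<'E'
from h import *
avg([.5292,-.2043,.1156],88.56,8);print(robot.get_obs()["moment"])
E
```

```text
t 25.82 mean [ 0.529  -0.2035  0.1205] sd [0. 0. 0.] yaw 88.61 shift_cm [-0.08 0.02 0.49] twist 0.05 F [-1.3  0.5  5.2] w 0.0614 gf 20.0
[-0.0023146   0.19206213 -0.05386001]
```

Request:
move_arm([
  {"hand":5.8,"travel":[0,0,-0.03],"twist":[0,0,0]},
  {"hand":6.6,"travel":[0,0,0],"twist":[0,0,0]},
  {"hand":8.7,"travel":[0,0,0],"twist":[0,0,0]},
  {"hand":8.7,"travel":[0,0,0],"twist":[0,0,0]},
  {"hand":8.7,"travel":[0,0,0],"twist":[0,0,0]},
], force=5)

```text
time: 26.23
position: [0.5291, -0.2039, 0.1198]
tool_rot: [0.716, 0.699, 0.0, -0.0]
ft_force: [-1.3, -0.1, -0.2]
grip_width: 0.0788
grip_force: 0.0
```

```bash
python3 - <<'E'
from h import *
avg([.53,-.285,.298],88.56,3)
E
```

```text
t 26.38 mean [ 0.5291 -0.204   0.1198] sd [0. 0. 0.] yaw 88.62 shift_cm [-8.10 0.28 -17.82] twist 0.06 F [0.1 0.5 0. ] w 0.0851 gf 0.0
```

Request:
move_arm([
  {"hand":8.7,"travel":[0,0,-1],"twist":[0,0,0]},
  {"hand":8.7,"travel":[0,0,-4],"twist":[0,0,0]},
  {"hand":8.7,"travel":[0,0,-4],"twist":[0,0,0]},
  {"hand":8.7,"travel":[0,0,-4],"twist":[0,0,0]},
  {"hand":8.7,"travel":[-1,0,-3.8],"twist":[0,0,0]},
])

```text
time: 26.8
position: [0.5285, -0.2125, 0.2908]
tool_rot: [0.715, 0.699, 0.0, -0.0]
ft_force: [1.1, 0.1, -0.2]
grip_width: 0.087
grip_force: 0.0
```

Request:
move_arm([
  {"hand":8.7,"travel":[-2.5,0.1,-1],"twist":[0,0,-1.5]},
  {"hand":8.7,"travel":[-2.5,0.1,0],"twist":[0,0,0]},
  {"hand":8.7,"travel":[-2.2,0,0],"twist":[0,0,0]},
  {"hand":8.7,"travel":[0,0,0],"twist":[0,0,0]},
  {"hand":8.7,"travel":[0,0,0],"twist":[0,0,0]},
])

```text
time: 27.22
position: [0.5301, -0.2869, 0.2985]
tool_rot: [0.707, 0.707, 0.0, 0.0]
ft_force: [0.2, 1.0, 0.0]
grip_width: 0.0868
grip_force: 0.0
```

```bash
python3 - <<'E'
from h import *
avg([.53,-.285,.298],90.1,4)
c=cam("wrist");print(c["o"]["position"])
im=c["img"];g=proj(c,[[.528,-.2015,.109],[.5249,-.3375,.109]]);print(g)
print(brass(c,g,7))
# glass quad: pale blobs between
hsv=cv2.cvtColor(im,cv2.COLOR_BGR2HSV)
d=(im.max(2)<75).astype(np.uint8);n,l,s,ct=cv2.connectedComponentsWithStats(d[:290]);k=np.argsort(-s[1:,4])[:6]+1;print(s[k].tolist())
v0=int(g[0,1])
for v in (v0+25,v0+110): print(v,"".join("#" if x<75 else "." for x in im[v,230:400].max(1)))
for P in g:
    u,v=P.round().astype(int);print(hsv[v-7:v+8,u-7:u+8,2])
E
```

```text
t 27.42 mean [ 0.5301 -0.2852  0.298 ] sd [0.0001 0.0004 0.0001] yaw 90.13 shift_cm [0.02 -0.01 0.00] twist 0.03 F [ 0.  -0.2  0. ] w 0.0871 gf 0.0
[ 0.5302124  -0.28483569  0.2979718 ]
[[317.10616126 126.04821743]
 [313.56047358 271.64786264]]
[[317.17286652 126.144177    33.        ]
 [313.81655481 272.00548098  71.        ]]
[[282, 164, 69, 120, 3027], [519, 0, 82, 102, 2512], [258, 152, 15, 126, 1630], [282, 110, 68, 56, 1538], [355, 156, 20, 125, 1497], [518, 147, 19, 57, 737]]
151 ....................................................##############......###################################.############..................................................
236 ..............................#############..........###.........................................................####...........#############.............................
[[ 88  82 107 181 233 240 241 241 242 240 239 236 214 123  75]
 [ 86  83 109 186 237 244 244 245 244 244 244 242 223 130  75]
 [ 87  82 109 186 236 242 242 242 242 243 244 242 223 130  76]
 [ 86  84 109 183 228 224 221 222 223 228 239 241 222 128  76]
 [ 85  84 
[... 704 characters left out ...]
27 27 27 29 26 24 27 27 25]
 [24 23 26 26 26 29 29 27 24 23 23 23 23 24 24]
 [17 18 20 28 40 48 44 41 35 26 19 16 15 16 17]
 [12 14 27 46 60 67 63 59 54 44 30 15 13 13 15]
 [16 19 41 63 71 70 68 66 64 61 49 25 11 13 14]
 [14 20 45 67 71 69 69 69 69 68 59 33 16 13 13]
 [14 17 32 55 67 71 73 73 71 69 56 30 16 14 15]
 [14 12 20 43 65 73 76 76 74 66 45 23 17 19 25]
 [11 13 19 41 65 74 77 77 75 65 42 18 15 23 31]
 [14 10 18 35 60 72 76 75 72 60 32 14 13 22 30]
 [14 13 11 26 45 60 66 67 61 47 23 14 13 16 19]
 [13 12 11 15 25 35 42 42 40 25 16 13 13 11 12]
 [13 12 13 14 12 18 19 21 18 16 11 12 12 13 14]
 [13 14 15 14 15 13 11 13 11 14 16 17 13 12 10]
 [15 10 15 15 16 12 13 14 14 14 12 12 12 14 15]]
```

```bash
python3 - <<'E'
from h import *
import pickle
A=pickle.load(open("A.pkl","rb"));N=cam("wrist")
def edge(p,i0,i1):
    g=np.abs(np.diff(cv2.GaussianBlur(p[None].astype(np.float32),(5,1),0)[0]));s=g[i0:i1];k=i0+s.argmax();w=g[k-2:k+3];return (w*np.arange(k-2,k+3)).sum()/w.sum()+.5
for nm,c,C in(("A",A,(.5559,.0080)),("N",N,(.5264,-.2692))):
    im=c["img"].max(2) if nm=="N" else cv2.cvtColor(c["img"],cv2.COLOR_BGR2HSV)[...,2]
    z=.010 if nm=="A" else .112
    a=np.radians(90.2 if nm=="A" else 88.7);ex=np.array([np.cos(a),np.sin(a)]);ey=np.array([-ex[1],ex[0]])
    pt=lambda x,y:proj(c,[[*(np.array(C)+x*ex+y*ey),z]])[0]
    for x in(75,60,45,-45,-60,-75):
        l=pt(x/1e3,.031);r=pt(x/1e3,-.031);v=int(round((l[1]+r[1])/2));row=im[v-1:v+2].mean(0)
        L=edge(row,int(l[0])-6,int(l[0])+7);Rr=edge(row,int(r[0])-6,int(r[0])+7)
        print(nm,x,"pred w %.1f meas %.1f  off L %.1f R %.1f"%(r[0]-l[0],Rr-L,L-l[0],Rr-r[0]))
    for x in(80,-80):
        e=pt(x/1e3,.018);col=im[:,int(e[0])-2:int(e[0])+3].mean(1);print(nm,"end",x,"off %.1f"%(edge(col,int(e[1])-7,int(e[1])+8)-e[1]))
E
```

```text
A 75 pred w 71.7 meas 71.1  off L 0.5 R -0.1
A 60 pred w 70.7 meas 70.2  off L 0.3 R -0.2
A 45 pred w 69.8 meas 69.6  off L 0.1 R -0.1
A -45 pred w 64.8 meas 64.1  off L 0.5 R -0.2
A -60 pred w 64.0 meas 63.7  off L 0.2 R -0.1
A -75 pred w 63.3 meas 62.4  off L 0.5 R -0.3
A end 80 off 0.4
A end -80 off -0.2
N 75 pred w 72.0 meas 71.6  off L 0.7 R 0.2
N 60 pred w 71.1 meas 70.7  off L 0.6 R 0.2
N 45 pred w 70.2 meas 69.6  off L 0.5 R -0.1
N -45 pred w 65.1 meas 64.2  off L 0.4 R -0.6
N -60 pred w 64.3 meas 63.7  off L 0.3 R -0.3
N -75 pred w 63.6 meas 62.8  off L 0.3 R -0.4
N end 80 off -0.6
N end -80 off -1.6
```

The widths put the carrier top at about 0.112 at both ends, which is level. Both pins show inside their holes and the hand is clear, so I hand in.

```bash
python3 -c "
from rig import robot
print(robot.hand_in())"
```

```text
the job is handed in; nothing more can be done
None
```

I handed the job in with the black carrier lying level on the carriage, both pins showing in its holes, and the gripper open and clear. The hand-in returned no verdict, and full seating is inferred from height and contact force, not seen directly.

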